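# Take the spare circuit board off its display peg

### The arm

A 6-joint arm with a two-finger parallel gripper is mounted at the origin on the work surface. World frame = base frame: x ahead of the robot, y to its left, z up, the work surface at z = 0. Lengths are in m, angles in rad, forces in N, time in s.
With the tool pointing down it reaches from about 0.35 to 0.875 m from the base axis. Payload 4.2 kg.
Tool frame: the origin (TCP) lies at the centre of the arm's flange, where the gripper is bolted on; the fingertips stand 182 mm ahead of it and the grasp point (between the pads) lies 164 mm ahead of it; z points along the fingers, y is the line along which they close (so a half turn about z gives the same grasp; the last joint's range is limited). The gripper opens to 87 mm and grips with 3 to 60 N. Pads are 19 mm wide; open, the fingers measure 117 mm over their backs; the gripper's body (75 mm by 190 mm) begins 51 mm behind the grasp point.
Start: joints at [1.551, 0.385, 0.008, 0, -1.194, -0.259], TCP at [0.172, 0.601, 0.405] pointing down, gripper open.
Joint ranges: [-3.14, 3.14], [-1.21, 2.06], [-1.07, 1.41], [-3.16, 2.05], [-2.99, -0.16], [-3.1, 3.1]. Speed limits (rad/s): [2.79, 2.79, 3.14, 3.14, 3.14, 3.14].

### API

Orientations are given as [roll, pitch, yaw] about the fixed x, y, z axes, in that order (R = Rz(yaw) Ry(pitch) Rx(roll)).
In Python, from plant import robot gives the robot as it stands. The module is installed in compiled form; this text tells all that it offers.
- The arm moves only by the tool servo_tool, never from a script. Its argument "increments" is a list of rows, each a list of 3 entries, a list of its own where there are three numbers: the closure, from 0 (fully open) to 1 (shut), then the shift along the tool's x, y, z in m, then the turn, a rotation vector about the tool's x, y, z in degrees. In form: [[claw, [dx, dy, dz], [rx, ry, rz]], ...]. A call has 1 to 12 rows; each row shifts and turns the commanded pose from where the row before left it, along the tool's axes as they then stand; what a row does not reach is not made up. A row lasts 1/10 s, in which the tool goes at most 50 mm and 8.59 degrees, less where a joint would pass 70% of its speed; a pose out of reach is approached as far as the arm can. A call is refused whole if a number of a shift passes 0.05 or a number of a turn 8.59, either way. A call with a gripper value outside its range is refused whole. The fingers move at their own pace and stop on an object; the grip force is fixed at half the most. Time passes only in rows, so rows that do not move let the fingers close. It gives the time, the measured TCP pose, the force, the opening and the grip force at its end, in the units of the state.
- robot.read_state(): the state, without advancing time (a new reading comes with each control period).
- robot.camera(name): name is "scene" or "top" or "wrist"; returns a dict with "pixels" (420x560x3 uint8, blue, green, red), "fx", "fy", "cx", "cy" (pixels), "position" and "attitude" of the camera in the world; the wrist camera has in their place "mount" (4x4, takes a point from camera to tool coordinates, whose origin is the TCP and whose axes are the flange's). Camera axes: x right, y up, looking along -z (the intrinsics and any distortion apply to the point x, -y, -z); pixel columns grow to the right and rows downward; lengths in m; the calibration is good to about 2 mm. The wrist camera is an equidistant fisheye: a pixel r from the principal point sees the ray r / f radians off the axis. A picture is of the moment at which its call begins: read the wrist's pose just before it. There is no depth.
- robot.sign_off(): hands the job in; it is judged then, once.
The state is a dict: "t": time; "joints": joint angles; "joint_velocities": joint speeds; "joint_torque": joint torques, N m; "tool_pos": TCP position; "orientation": TCP orientation; "ft_force": force on the tool from outside, world axes, zero at the start; "ft_torque": the same for the moment, N m; "grip_width": opening from 0.0 (shut) to 1.0 (fully open); "gripper_force": force on a finger pad.
Only numpy, scipy, OpenCV 4.12 (cv2) and the standard library are available. Lean on these libraries where they do the work, as an engineer would, in place of code of your own. Each camera call takes 0.05 s, during which the arm holds its last target. There are 200 camera calls.

### The job

Take the pack with the green circuit board and green hanger tab off its peg on the spares stand: lift it a little so that the slot clears the peg's upturned tip, slide it off without forcing it against the stand, then stand it upright in the grey job tray and let go. Leave the yellow and the blue pack hanging where they are.

Things in the scene. Friction and masses are not known exactly. Their poses are not given: they have to be found in the camera images.
- board_pack_center (a point): Wanted pack, 90 g: clear clamshell 40 (x) x 70 (y) x 90 mm high, green board inside, flat foot it stands on; on top a green tab 8 (x) x 44 (y) x 70 mm. Point: centre, 80 mm above its underside, 80 below its top. z up; its peg runs along x, through a slot in the tab, 28 mm wide, 10 to 50 mm above this point. Grip the solid bridge 50 to 80 mm above it, from above; its underside rests on the peg.
- stand: Fixed stand; three level pegs, 6 mm thick, at y = -120, 0, 120 mm, one pack on each. Origin on the table below the hanging packs, z up. Pegs point to -x, top 173 mm above table, from a crossbar (x 77 to 93, y -190 to 190, top 178 mm) to x = -73 mm, where the tip turns up 14 mm: raise a pack 14 to 34 mm (24 is best) to pass it and draw it 85 mm or more to -x. Nothing stands above.
- tray_in (a point): Grey open job tray, fixed: 160 mm (x) by 180 mm (y) outside, walls 5 mm thick, rim 20 mm above the table; clear inside 150 by 170 mm. This point is the centre of its inner floor, 5 mm above the table; z up.
- coil_pack_center (a point): Yellow spare-part pack hanging on one of the stand's three pegs, of the same shape, size and hang as the green one: yellow hanger tab, yellow coils inside; to be left hanging. This point is its centre, 80 mm above its underside; axes as for the green pack.
- cap_pack_center (a point): Blue spare-part pack hanging on one of the stand's three pegs, of the same shape, size and hang as the green one: blue hanger tab, blue capacitors inside; to be left hanging. This point is its centre, 80 mm above its underside; axes as for the green pack.

How it is judged:
By the outcome, as a careful person would: the job done as asked, in the order asked, and still so for the second after the job is handed in, with the robot touching nothing.
It also fails if it takes over 45 s, if anything falls off the work surface, if the arm or the gripper's body presses on something with over 40 N, if the wrist force passes 120 N, or if a joint passes its speed limit or range.

## Working session

There is one attempt and no reset: what is moved stays moved. The work goes in short steps, Python scripts to look and compute and a tool call to move; the robot and the scene stay as the last step left them, time stands still between calls to the robot, and variables do not carry over. Pictures are saved under pics/ and viewed, at most 10 in all, crops included, and the job is handed in when it is done.

Besides the shell and the picture viewer there is one more tool, called after ">>>" as name(argument=value, ...) on one line, values as JSON. servo_tool: Moves the arm, as the interface text tells. Its arguments: {"type":"object","properties":{"increments":{"type":"array"}},"required":["increments"]}

```bash
mkdir -p pics; cat > h.py <<'E'
import numpy as np, cv2
from plant import robot
from scipy.spatial.transform import Rotation as R
def save(n,f):
    c=robot.camera(n); cv2.imwrite(f'pics/{f}.png',c['pixels']); return c
E
python3 - <<'E'
from h import *
import pickle
s=robot.read_state();print(s)
d={}
for n in('scene','top'):
    c=save(n,n+'0');d[n]=c
    print({k:v for k,v in c.items() if k!='pixels'})
pickle.dump(d,open('c0.pkl','wb'))
E
```

```text
{'t': 0.0, 'joints': array([ 1.55063271e+00,  3.85533321e-01,  6.65023090e-03, -5.37338996e-04,
       -1.19397584e+00, -2.58624919e-01]), 'joint_velocities': array([ 0.00111714, -0.00076037, -0.00095763, -0.00031893,  0.00148558,
        0.00142713]), 'joint_torque': array([-2.02130018e-04, -3.90662062e+01,  1.87402207e+01,  4.21992347e+00,
        1.09729345e-02, -1.85440126e-04]), 'tool_pos': array([0.17188402, 0.60068627, 0.40367707]), 'orientation': array([ 3.13947093e+00, -4.48977616e-05, -2.78986730e-01]), 'ft_force': array([ 0.39625116, -0.17867173, -0.15012609]), 'ft_torque': array([-0.01769765, -0.01333664,  0.02889522]), 'gripper_force': 0.0, 'grip_width': 1.0008410600150637}
{'fx': 485.0354725464028, 'fy': 485.0354725464028, 'cx': 284.96544830764134, 'cy': 209.3586870023647, 'position': array([ 0.95278782, -0.37681236,  0.888395  ]), 'attitude': array([0.59364996, 0.00651837, 0.8784923 ])}
{'fx': 524.6753447045234, 'fy': 524.6753447045234, 'cx': 279.91317554058185, 'cy': 206.32779888530564, 'position': array([ 0.4822654 , -0.02852819,  1.09011647]), 'attitude': array([ 0.08257664,  0.00650509, -1.54645324])}
```

View pics/scene0.png

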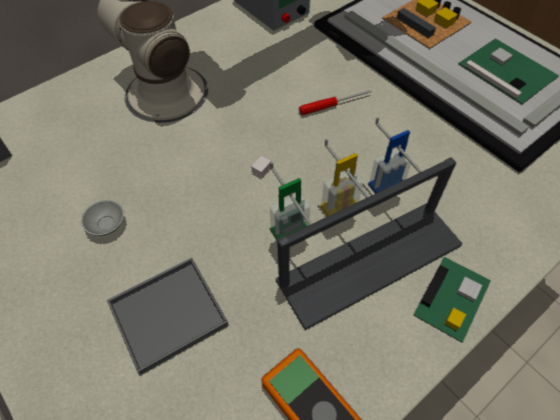

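View pics/top0.png

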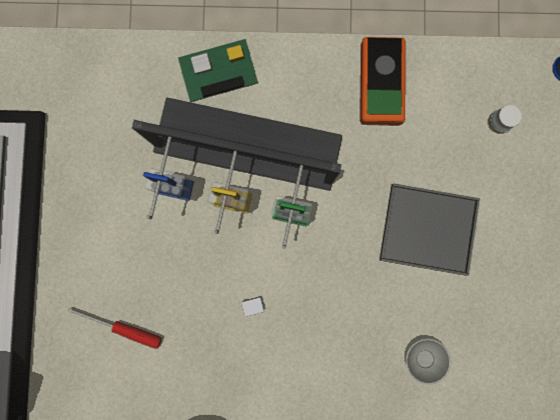

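The scene view shows the green pack on the peg nearest the tray, with its tab at (290,193) and the tray centred at (167,312). In the top view the green tab is at (292,208), its peg tip at (285,245), the crossbar runs (135,125)-(340,175) and the tray is centred at (430,229).

```bash
cat >> h.py <<'E'
def ray(c,u,v):
    d=np.array([(u-c['cx'])/c['fx'],-(v-c['cy'])/c['fy'],-1.])
    return R.from_euler('xyz',c['attitude']).apply(d)
def plane(c,u,v,z):
    d=ray(c,u,v); p=np.array(c['position']); return p+d*(z-p[2])/d[2]
def proj(c,P):
    q=R.from_euler('xyz',c['attitude']).inv().apply(np.array(P)-c['position'])
    return c['cx']-c['fx']*q[0]/q[2], c['cy']+c['fy']*q[1]/q[2]
def tabs(c,lo,hi,roi):
    h=cv2.cvtColor(c['pixels'],cv2.COLOR_BGR2HSV); m=cv2.inRange(h,lo,hi)
    k=np.zeros_like(m);x0,y0,x1,y1=roi;k[y0:y1,x0:x1]=255
    m&=k; n,l,s,ce=cv2.connectedComponentsWithStats(m); i=1+np.argmax(s[1:,4]); return (l==i),s[i],ce[i]
E
python3 - <<'E'
from h import *
import pickle
d=pickle.load(open('c0.pkl','rb'));t,s=d['top'],d['scene']
C={'g':((50,140,40),(80,255,255)),'y':((20,140,80),(32,255,255)),'b':((108,150,40),(125,255,255))}
for k,(lo,hi) in C.items():
    for n,c,roi in(('top',t,(130,160,330,240)),('scene',s,(265,120,420,215))):
        m,st,ce=tabs(c,lo,hi,roi); p=np.argwhere(m)[:,::-1].astype(np.float32)
        r=cv2.minAreaRect(p); b=cv2.boxPoints(r)
        print(k,n,st,ce.round(1),[np.round(x,1) for x in r[:2]],round(r[2]),b.round(0).tolist())
        if n=='top': print('  z.203',plane(c,*r[0],.203).round(4))
g=cv2.cvtColor(t['pixels'],cv2.COLOR_BGR2GRAY)
roi=np.zeros_like(g);roi[175:285,370:490]=255
m=((g<105)&(roi>0)).astype(np.uint8)
cn=max(cv2.findContours(m,0,2)[0],key=cv2.contourArea); r=cv2.minAreaRect(cn);b=cv2.boxPoints(r)
print('tray',r); P=np.array([plane(t,*x,.02) for x in b]);print(P.round(4),P.mean(0).round(4),np.linalg.norm(np.diff(P,axis=0),axis=1))
f=lambda c,n,x0,y0,x1,y1:cv2.imwrite(n,cv2.resize(c['pixels'][y0:y1,x0:x1],None,fx=4,fy=4,interpolation=cv2.INTER_CUBIC))
a=cv2.resize(t['pixels'][115:255,155:345],None,fx=4,fy=4,interpolation=cv2.INTER_CUBIC);cv2.imwrite('pics/topc.png',cv2.resize(t['pixels'][110:255,130:345],None,fx=3.7,fy=3.7,interpolation=cv2.INTER_CUBIC))
E
```

```text
g top [281 202  24   9  89] [292.5 206.1] [array([292.4, 206.2]), array([23.9,  4.1])] 11 [[280.0, 206.0], [281.0, 202.0], [304.0, 207.0], [304.0, 211.0]]
  z.203 [ 0.5563 -0.0421  0.203 ]
g scene [280 179  20  32 299] [289.4 190.6] [array([289.5, 194.5]), array([31., 19.])] 90 [[280.0, 179.0], [299.0, 179.0], [299.0, 210.0], [280.0, 210.0]]
y top [212 187  25   9 116] [223.9 191.2] [array([223.9, 191.2]), array([24.9,  4.6])] 12 [[211.0, 191.0], [212.0, 186.0], [237.0, 192.0], [236.0, 196.0]]
  z.203 [0.5791 0.075  0.203 ]
y scene [337 153  20  12  95] [346.8 158.8] [array([346.9, 159.4]), array([ 5.9, 21. ])] 68 [[336.0, 161.0], [356.0, 153.0], [358.0, 158.0], [338.0, 166.0]]
b top [144 173  24   8  98] [155.9 176.5] [array([155.5, 176.4]), array([24. ,  4.2])] 13 [[143.0, 176.0], [144.0, 172.0], [168.0, 177.0], [167.0, 181.0]]
  z.203 [0.6018 0.1926 0.203 ]
b scene [385 131  24  32 248] [397.1 142.5] [array([396.5, 146.4]), array([15.4, 36. ])] 17 [[384.0, 161.0], [394.0, 127.0], [409.0, 131.0], [399.0, 166.0]]
tray ((429.44903564453125, 229.18348693847656), (91.18283081054688, 78.31641387939453), 9.819300651550293)
[[ 0.4662 -0.2205  0.02  ]
 [ 0.6244 -0.2465  0.02  ]
 [ 0.5967 -0.43    0.02  ]
 [ 0.4394 -0.402   0.02  ]] [ 0.5317 -0.3248  0.02  ] [0.1603052  0.18564881 0.15978352]
```

View pics/topc.png

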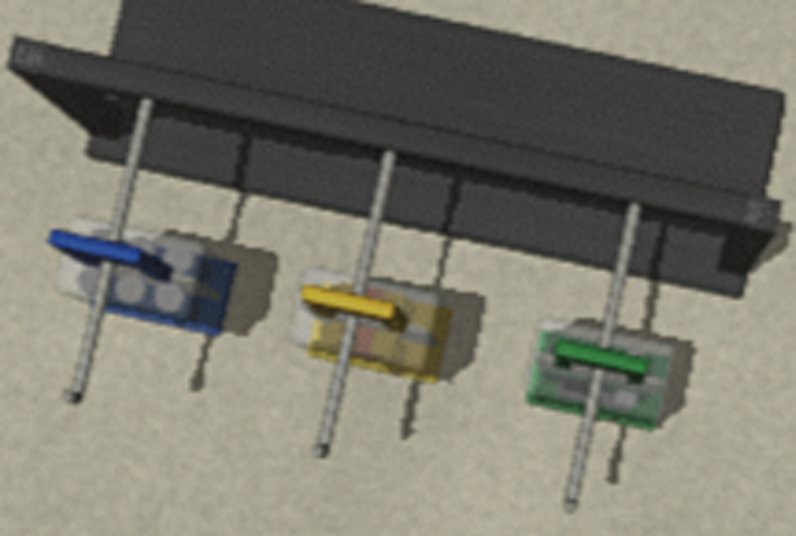

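The top-view crop shows the packs hanging near mid-peg. Tab spacing is 119 mm against 120 expected, and the tray measures 160 x 185 mm against 160 x 180. Stand yaw is about -11°, tray yaw about -9°. First I'll turn the tool so the fingers close along the pegs, and rise clear of the packs.

>>> servo_tool(increments=[[0,[0,0,-0.008],[0,0,8.5]],[0,[0,0,-0.008],[0,0,8.5]],[0,[0,0,-0.008],[0,0,8.5]],[0,[0,0,-0.008],[0,0,8.5]],[0,[0,0,-0.008],[0,0,8.5]],[0,[0,0,-0.008],[0,0,8.5]],[0,[0,0,-0.008],[0,0,8.5]],[0,[0,0,-0.008],[0,0,8.5]],[0,[0,0,-0.008],[0,0,8.5]],[0,[0,0,-0.008],[0,0,8.5]],[0,[0,0,0],[0,0,0]]])

```text
t: 1.2
tool_pos: [0.172, 0.6009, 0.4855]
orientation: [3.142, 0.001, -1.762]
ft_force: [-0.3, 0.4, 0.5]
grip_width: 0.994
gripper_force: 0.0
```

>>> servo_tool(increments=[[0,[0.031,-0.0278,0],[0,0,0]],[0,[0.031,-0.0278,0],[0,0,0]],[0,[0.031,-0.0278,0],[0,0,0]],[0,[0.031,-0.0278,0],[0,0,0]],[0,[0.031,-0.0278,0],[0,0,0]],[0,[0.031,-0.0278,0],[0,0,0]],[0,[0.031,-0.0278,0],[0,0,0]],[0,[0.031,-0.0278,0],[0,0,0]],[0,[0.031,-0.0278,0],[0,0,0]]])

```text
t: 2.1
tool_pos: [0.3648, 0.2776, 0.4842]
orientation: [3.141, -0.0, -1.758]
ft_force: [0.8, 0.1, 0.5]
grip_width: 1.0
gripper_force: 0.0
```

>>> servo_tool(increments=[[0,[0.031,-0.0278,0],[0,0,0]],[0,[0.031,-0.0278,0],[0,0,0]],[0,[0.031,-0.0278,0],[0,0,0]],[0,[0.031,-0.0278,0],[0,0,0]],[0,[0.031,-0.0278,0],[0,0,0]],[0,[0.031,-0.0278,0],[0,0,0]],[0.3,[0.031,-0.0278,0],[0,0,0]],[0.3,[0.031,-0.0278,0],[0,0,0]],[0.3,[0.031,-0.0278,0],[0,0,0]],[0.3,[0,0,0],[0,0,0]],[0.3,[0,0,0],[0,0,0]]])

```text
t: 3.2
tool_pos: [0.5572, -0.0431, 0.4834]
orientation: [3.139, -0.0, -1.762]
ft_force: [-0.7, 0.4, 0.1]
grip_width: 0.718
gripper_force: 0.0
```

```bash
python3 - <<'E'
from h import *
import pickle
s=robot.read_state();c=save('wrist','w1');c['s']=s;pickle.dump(c,open('w1.pkl','wb'))
print(s['tool_pos'],s['orientation'],s['joints'],c['fx'],c['cx'],c['cy'],c['mount'])
E
```

```text
[ 0.55721196 -0.04306654  0.4834046 ] [ 3.13919740e+00 -4.13855024e-04 -1.76216797e+00] [ 2.12712832e-01  2.26617047e-01 -2.08043623e-02 -5.78520770e-04
 -1.32574003e+00 -4.03943953e-01] 325.19226210127806 281.28235507243113 201.87440258723794 [[-5.36850198e-04  9.59194611e-01  2.82746195e-01  7.68046460e-02]
 [ 9.99999853e-01  5.35566372e-04  8.18321924e-05 -2.30094093e-05]
 [-7.29363560e-05  2.82746197e-01 -9.59194757e-01  1.97383117e-02]
 [ 0.00000000e+00  0.00000000e+00  0.00000000e+00  1.00000000e+00]]
```

View pics/w1.png

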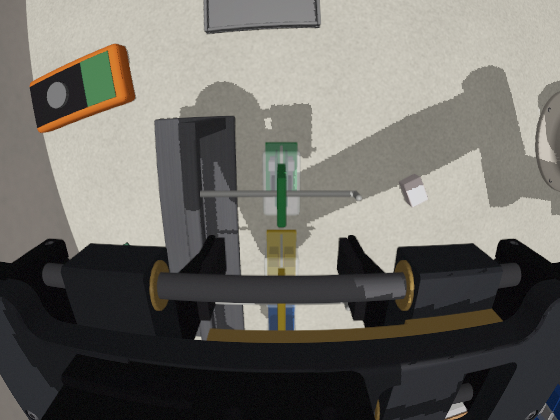

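The wrist view shows the green tab edge-on at about (282,165)-(282,226). The peg runs through it along row 193, with its tip at (357,195).

```bash
cat >> h.py <<'E'
def wray(c,s,u,v):
    x,y=u-c['cx'],v-c['cy'];r=np.hypot(x,y);th=r/c['fx']
    d=np.array([np.sin(th)*x/r,-np.sin(th)*y/r,-np.cos(th)])
    M=np.array(c['mount']);T=R.from_euler('xyz',s['orientation'])
    return s['tool_pos']+T.apply(M[:3,3]),T.apply(M[:3,:3]@d)
def wplane(c,s,u,v,z):
    p,d=wray(c,s,u,v);return p+d*(z-p[2])/d[2]
E
python3 - <<'E'
from h import *
import pickle
c=pickle.load(open('w1.pkl','rb'));s=c['s']
h=cv2.cvtColor(c['pixels'],cv2.COLOR_BGR2HSV)
def tool(P): return R.from_euler('xyz',s['orientation']).inv().apply(P-s['tool_pos']).round(4)
m,st,ce=tabs(c,(50,200,40),(80,255,255),(260,140,305,232));print(st,ce)
p=np.argwhere(m)[:,::-1].astype(np.float32);r=cv2.minAreaRect(p);print(r)
for v in(st[1],st[1]+st[3]):
    row=p[abs(p[:,1]-v)<3]; u=row[:,0].mean(); print(v,u,np.ptp(row[:,0]),wplane(c,s,u,v,.203),tool(wplane(c,s,u,v,.203)))
for q in((215,193.5),(270,193.5),(330,194),(357,195)):
    P=wplane(c,s,*q,.17);print('peg',P,tool(P))
E
```

```text
Traceback (most recent call last):
  File "h.py", line 17, in tabs
    m&=k; n,l,s,ce=cv2.connectedComponentsWithStats(m); i=1+np.argmax(s[1:,4]); return (l==i),s[i],ce[i]
                                                            ~~~~~~~~~^^^^^^^^^
ValueError: attempt to get argmax of an empty sequence
```

```bash
python3 - <<'E'
from h import *
import pickle
c=pickle.load(open('w1.pkl','rb'));s=c['s']
h=cv2.cvtColor(c['pixels'],cv2.COLOR_BGR2HSV);print(h[180,276:290].tolist(),h[215,276:290].tolist())
def tool(P): return R.from_euler('xyz',s['orientation']).inv().apply(P-s['tool_pos']).round(4)
m,st,ce=tabs(c,(50,180,30),(85,255,130),(260,140,305,232));print(st,ce)
p=np.argwhere(m)[:,::-1].astype(np.float32);print(cv2.minAreaRect(p))
for v in(st[1],st[1]+st[3]):
    row=p[abs(p[:,1]-v)<6]; u=row[:,0].mean(); print(v,u,np.ptp(row[:,0]),wplane(c,s,u,v,.203),tool(wplane(c,s,u,v,.203)))
for q in((215,193.5),(270,193.5),(330,194),(357,195)):
    P=wplane(c,s,*q,.17);print('peg',P,tool(P))
E
```

```text
[[76, 33, 131], [68, 172, 74], [68, 167, 84], [67, 165, 88], [68, 168, 88], [67, 162, 88], [68, 171, 88], [68, 168, 88], [68, 166, 86], [69, 150, 85], [71, 68, 109], [81, 24, 138], [96, 11, 120], [128, 9, 119]] [[40, 18, 127], [66, 108, 87], [68, 170, 84], [68, 165, 88], [69, 171, 88], [68, 167, 87], [69, 171, 88], [67, 164, 87], [68, 165, 85], [66, 119, 86], [55, 31, 108], [30, 13, 137], [26, 15, 139], [26, 13, 139]]
[282 173   1   1   1] [282. 173.]
((282.0, 173.0), (0.0, 0.0), 0.0)
173 282.0 0.0 [ 0.55131874 -0.06704093  0.203     ] [0.0245 0.0006 0.2804]
174 282.0 0.0 [ 0.55147745 -0.06622188  0.203     ] [0.0237 0.0006 0.2804]
peg [ 0.61839506 -0.05361401  0.17      ] [-0.0014 -0.0628  0.3133]
peg [ 0.56714978 -0.04350921  0.17      ] [-0.0016 -0.0106  0.3134]
peg [ 0.5118183  -0.03228265  0.17      ] [-0.0021  0.0459  0.3135]
peg [ 0.48618625 -0.02636382  0.17      ] [-0.003   0.0722  0.3136]
```

The peg and tab are centred within 2 mm of the tool axis (peg at tool x -2 mm, tab at tool y about 0). Next is the descent: TCP to z ≈ 0.361, fingertips about 6 mm above the peg top.

>>> servo_tool(increments=[[0.3,[-0.002,0,0.015],[0,0,0]],[0.3,[0,0,0.02],[0,0,0]],[0.3,[0,0,0.02],[0,0,0]],[0.3,[0,0,0.02],[0,0,0]],[0.3,[0,0,0.02],[0,0,0]],[0.3,[0,0,0.015],[0,0,0]],[0.3,[0,0,0.008],[0,0,0]],[0.3,[0,0,0.004],[0,0,0]],[0.3,[0,0,0],[0,0,0]],[0.3,[0,0,0],[0,0,0]]])

```text
t: 4.25
tool_pos: [0.5575, -0.04, 0.3637]
orientation: [-3.14, 0.0, -1.761]
ft_force: [-0.6, -0.0, -0.1]
grip_width: 0.701
gripper_force: 0.0
```

```bash
python3 - <<'E'
from h import *
s=robot.read_state();print(s['tool_pos'],s['ft_force'])
a=save('wrist','w2')['pixels']; b=save('scene','s2')['pixels'][90:300,180:460]
cv2.imwrite('pics/m2.png',np.vstack([cv2.resize(a,(400,300)),cv2.resize(b,(400,300))]))
E
```

```text
[ 0.55754889 -0.03995518  0.36365142] [-0.57215901 -0.01225928 -0.13513037]
```

View pics/m2.png

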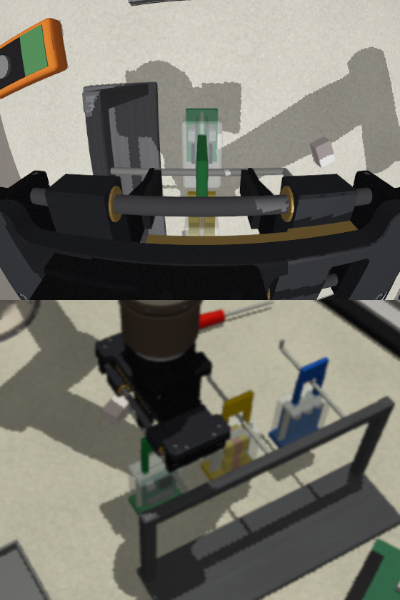

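The wrist view shows the tab between the fingers, centred, at about (202,160) in the composite; the scene view shows no contact. I'll go down 2 mm more and close.

>>> servo_tool(increments=[[0.3,[0,0,0.002],[0,0,0]],[0.6,[0,0,0],[0,0,0]],[0.8,[0,0,0],[0,0,0]],[1,[0,0,0],[0,0,0]],[1,[0,0,0],[0,0,0]],[1,[0,0,0],[0,0,0]],[1,[0,0,0],[0,0,0]],[1,[0,0,0],[0,0,0]]])

```text
t: 5.15
tool_pos: [0.5574, -0.0402, 0.3608]
orientation: [-3.142, -0.0, -1.762]
ft_force: [-0.3, -0.2, 0.5]
grip_width: 0.151
gripper_force: 0.0
```

>>> servo_tool(increments=[[1,[0,0,0],[0,0,0]],[1,[0,0,0],[0,0,0]],[1,[0,0,0],[0,0,0]],[1,[0,0,0],[0,0,0]]])

```text
t: 5.55
tool_pos: [0.5574, -0.0402, 0.3608]
orientation: [3.142, -0.0, -1.762]
ft_force: [0.6, 0.1, -0.1]
grip_width: 0.093
gripper_force: 30.0
```

Gripped at 8 mm width and 30 N. Next I'll lift 24 mm.

>>> servo_tool(increments=[[1,[0,0,-0.004],[0,0,0]],[1,[0,0,-0.006],[0,0,0]],[1,[0,0,-0.006],[0,0,0]],[1,[0,0,-0.005],[0,0,0]],[1,[0,0,-0.003],[0,0,0]],[1,[0,0,0],[0,0,0]],[1,[0,0,0],[0,0,0]]])

```text
t: 6.25
tool_pos: [0.5573, -0.0402, 0.3847]
orientation: [3.141, 0.0, -1.762]
ft_force: [-0.4, 0.3, -1.2]
grip_width: 0.09
gripper_force: 30.0
```

```bash
python3 - <<'E'
from h import *
s=robot.read_state();print(s['tool_pos'],s['ft_force'],s['ft_torque'])
a=save('wrist','w3')['pixels']; b=save('scene','s3')['pixels'][90:300,180:460]
cv2.imwrite('pics/m3.png',np.vstack([cv2.resize(a[80:320,100:420],(400,300)),cv2.resize(b,(400,300))]))
E
```

```text
[ 0.55727316 -0.04024544  0.38470466] [-0.41429557  0.26484044 -1.19022744] [ 0.06938191 -0.05356478 -0.02685091]
```

View pics/m3.png

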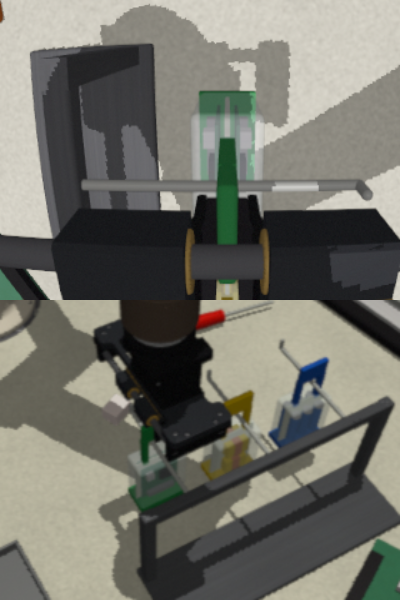

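The pack is lifted and hanging level. The wrist view shows the peg through the slot, with its tip to the right at (365,190), which is +tool y. I'll draw it off in that direction.

>>> servo_tool(increments=[[1,[0,0.005,0],[0,0,0]],[1,[0,0.01,0],[0,0,0]],[1,[0,0.013,0],[0,0,0]],[1,[0,0.013,0],[0,0,0]],[1,[0,0.013,0],[0,0,0]],[1,[0,0.013,0],[0,0,0]],[1,[0,0.013,0],[0,0,0]],[1,[0,0.013,0],[0,0,0]],[1,[0,0.013,0],[0,0,0]],[1,[0,0.013,0],[0,0,0]],[1,[0,0.008,0],[0,0,0]],[1,[0,0.003,0],[0,0,0]]])

```text
t: 7.55
tool_pos: [0.4288, -0.0154, 0.3849]
orientation: [-3.141, 0.0, -1.762]
ft_force: [-0.6, -0.4, -0.1]
grip_width: 0.093
gripper_force: 30.0
```

>>> servo_tool(increments=[[1,[0,0,0],[0,0,0]]])

```text
t: 7.65
tool_pos: [0.4295, -0.0154, 0.385]
orientation: [-3.141, 0.0, -1.762]
ft_force: [0.1, 1.0, -1.3]
grip_width: 0.091
gripper_force: 30.0
```

```bash
python3 - <<'E'
from h import *
s=robot.read_state();print(s['tool_pos'],s['ft_force'],s['ft_torque'])
a=save('top','t4')['pixels']; b=save('scene','s4')['pixels']
cv2.imwrite('pics/m4.png',np.hstack([cv2.resize(a,(400,300)),cv2.resize(b,(400,300))]))
def tool(P): return R.from_euler('xyz',s['orientation']).inv().apply(P-s['tool_pos']).round(4)
print('tray',tool(np.array([.5317,-.3248,.005])))
E
```

```text
[ 0.42954005 -0.0153582   0.38498734] [ 0.0653749   0.97648598 -1.25839849] [ 0.09382329 -0.11673668 -0.05421316]
tray [ 0.2845 -0.1588  0.38  ]
```

View pics/m4.png

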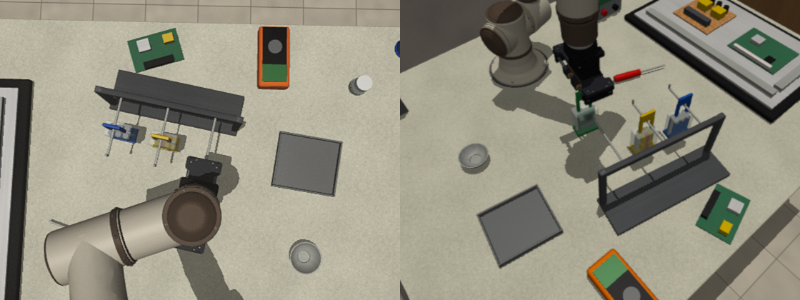

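The pack is off the peg with no force, and the other two packs are still hanging. Moving over the tray now: sideways first, past the stand's end.

>>> servo_tool(increments=[[1,[0.008,0,-0.003],[0,0,0]],[1,[0.018,0,-0.003],[0,0,0]],[1,[0.026,0,-0.003],[0,0,0]],[1,[0.026,0,-0.003],[0,0,0]],[1,[0.026,-0.005,-0.003],[0,0,0]],[1,[0.026,-0.012,-0.003],[0,0,0]],[1,[0.026,-0.018,-0.002],[0,0,0]],[1,[0.026,-0.022,0],[0,0,0]],[1,[0.026,-0.022,0],[0,0,0]],[1,[0.026,-0.022,0],[0,0,0]],[1,[0.025,-0.022,0],[0,0,0]],[1,[0.015,-0.02,0],[0,0,-1]]])

```text
t: 8.95
tool_pos: [0.5184, -0.3145, 0.4042]
orientation: [3.141, -0.0, -1.747]
ft_force: [-0.7, 0.8, 0.1]
grip_width: 0.088
gripper_force: 30.0
```

>>> servo_tool(increments=[[1,[0.008,-0.01,0],[0,0,-1]],[1,[0.002,-0.005,0],[0,0,0]],[1,[0,0,0],[0,0,0]],[1,[0,0,0],[0,0,0]]])

```text
t: 9.35
tool_pos: [0.5307, -0.3239, 0.4046]
orientation: [3.141, 0.0, -1.728]
ft_force: [-0.8, -0.1, -0.6]
grip_width: 0.094
gripper_force: 30.0
```

```bash
python3 - <<'E'
from h import *
s=robot.read_state();print(s['tool_pos'],s['ft_force'],s['ft_torque'])
a=save('wrist','w5')['pixels']; b=save('scene','s5')['pixels']
cv2.imwrite('pics/m5.png',np.hstack([cv2.resize(a,(400,300)),cv2.resize(b,(400,300))]))
def tool(P): return R.from_euler('xyz',s['orientation']).inv().apply(P-s['tool_pos']).round(4)
print('tray',tool(np.array([.5317,-.3248,.005])))
E
```

```text
[ 0.53073003 -0.32385764  0.40462186] [-0.76385235 -0.06892927 -0.56504594] [ 0.12296587 -0.08283374  0.03823989]
tray [ 0.0009 -0.0014  0.3996]
```

View pics/m5.png

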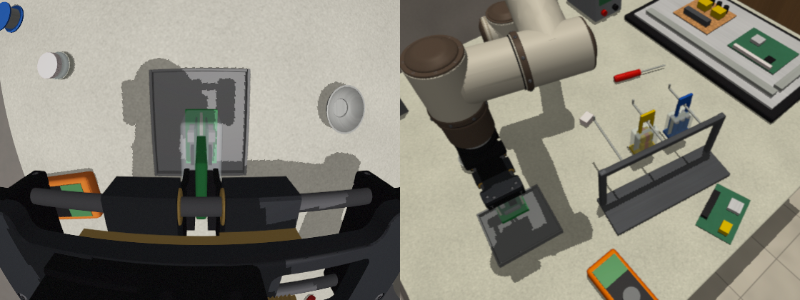

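The pack is above the tray, parallel to its walls and centred within 2 mm. Contact is expected at TCP z ≈ 0.323.

>>> servo_tool(increments=[[1,[0,0,0.005],[0,0,0]],[1,[0,0,0.012],[0,0,0]],[1,[0,0,0.014],[0,0,0]],[1,[0,0,0.014],[0,0,0]],[1,[0,0,0.014],[0,0,0]],[1,[0,0,0.01],[0,0,0]],[1,[0,0,0.006],[0,0,0]],[1,[0,0,0.003],[0,0,0]],[1,[0,0,0],[0,0,0]],[1,[0,0,0],[0,0,0]]])

```text
t: 10.45
tool_pos: [0.5312, -0.3241, 0.3273]
orientation: [-3.14, -0.0, -1.727]
ft_force: [-0.7, 0.1, -0.0]
grip_width: 0.092
gripper_force: 30.0
```

>>> servo_tool(increments=[[1,[0,0,0.001],[0,0,0]],[1,[0,0,0.001],[0,0,0]],[1,[0,0,0],[0,0,0]],[1,[0,0,0],[0,0,0]]])

```text
t: 10.85
tool_pos: [0.5311, -0.3241, 0.3248]
orientation: [-3.141, -0.0, -1.727]
ft_force: [0.5, 0.4, -0.0]
grip_width: 0.093
gripper_force: 30.0
```

>>> servo_tool(increments=[[1,[0,0,0.001],[0,0,0]],[1,[0,0,0.001],[0,0,0]],[1,[0,0,0],[0,0,0]],[1,[0,0,0],[0,0,0]]])

```text
t: 11.25
tool_pos: [0.5311, -0.3241, 0.3229]
orientation: [-3.141, -0.0, -1.727]
ft_force: [0.6, -0.2, -0.1]
grip_width: 0.088
gripper_force: 30.0
```

>>> servo_tool(increments=[[1,[0,0,0.0005],[0,0,0]],[1,[0,0,0.0005],[0,0,0]],[1,[0,0,0],[0,0,0]],[1,[0,0,0],[0,0,0]]])

```text
t: 11.65
tool_pos: [0.5312, -0.3241, 0.3228]
orientation: [-3.14, -0.001, -1.727]
ft_force: [-0.8, 0.7, 5.2]
grip_width: 0.095
gripper_force: 30.0
```

The tray floor is felt (5 N up), at the expected height. I'll open gently, in small steps.

>>> servo_tool(increments=[[0.88,[0,0,0],[0,0,0]],[0.85,[0,0,0],[0,0,0]],[0.8,[0,0,0],[0,0,0]],[0.7,[0,0,0],[0,0,0]],[0.6,[0,0,0],[0,0,0]],[0.5,[0,0,0],[0,0,0]],[0.4,[0,0,0],[0,0,0]],[0.4,[0,0,0],[0,0,0]],[0.4,[0,0,0],[0,0,0]]])

```text
t: 12.55
tool_pos: [0.5311, -0.3241, 0.3218]
orientation: [-3.142, -0.0, -1.727]
ft_force: [0.2, 0.7, 0.3]
grip_width: 0.581
gripper_force: 0.0
```

>>> servo_tool(increments=[[0.4,[0,0,-0.005],[0,0,0]],[0.4,[0,0,-0.01],[0,0,0]],[0.4,[0,0,-0.015],[0,0,0]],[0.4,[0,0,-0.02],[0,0,0]],[0.4,[0,0,-0.02],[0,0,0]],[0.4,[0,0,-0.02],[0,0,0]],[0.4,[0,0,-0.02],[0,0,0]],[0.4,[0,0.02,-0.01],[0,0,0]],[0.4,[0,0.03,0],[0,0,0]],[0.4,[0,0.03,0],[0,0,0]],[0.4,[0,0.02,0],[0,0,0]],[0.4,[0,0,0],[0,0,0]]])

```text
t: 13.75
tool_pos: [0.43, -0.3081, 0.4436]
orientation: [-3.14, -0.0, -1.728]
ft_force: [0.8, -0.1, -0.5]
grip_width: 0.603
gripper_force: 0.0
```

```bash
python3 - <<'E'
from h import *
a=save('wrist','w6')['pixels']; b=save('scene','s6')['pixels']
cv2.imwrite('pics/m6.png',np.hstack([cv2.resize(a,(400,300)),cv2.resize(b,(400,300))]))
print(robot.read_state())
E
```

```text
{'t': 13.85, 'joints': array([-3.14195997e-01,  1.97446432e-01, -1.59121905e-01,  3.74957120e-04,
       -1.21154942e+00,  1.57418823e-01]), 'joint_velocities': array([ 0.00289924,  0.02963525,  0.01583821, -0.00156642,  0.00263702,
       -0.00158509]), 'joint_torque': array([-1.73185933e-01, -3.03081715e+01,  1.86051089e+01,  4.20083150e+00,
        4.99343107e-03, -4.68278322e-04]), 'tool_pos': array([ 0.4322443 , -0.30853376,  0.44308528]), 'orientation': array([-3.13900231e+00, -7.66941708e-04, -1.72744314e+00]), 'ft_force': array([1.14810901, 0.06801508, 0.7181686 ]), 'ft_torque': array([ 0.05999873, -0.11634297,  0.00484804]), 'gripper_force': 0.0, 'grip_width': 0.5968012220063926}
```

View pics/m6.png

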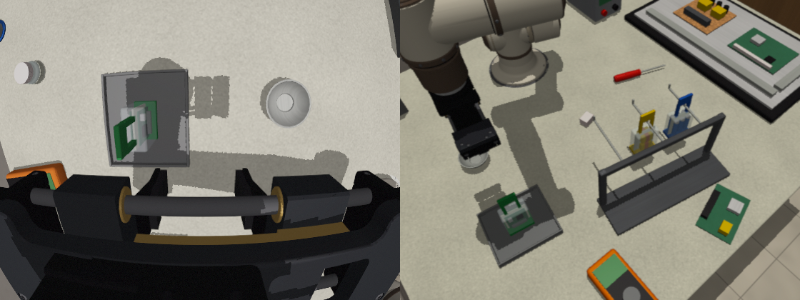

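The pack stands upright in the tray ((513,213) in the scene half), the yellow and blue packs still hang, and the gripper is clear.

```bash
python3 -c "
from plant import robot
print(robot.sign_off())"
```

```text
the job is handed in; nothing more can be done
None
```

The green pack is off its peg and standing upright in the grey tray, released; the yellow and blue packs still hang, and the job was handed in at about 14 s.

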